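# Find the mixing canister that still has its ball inside

## Task

One of the three sealed canisters in the orange docks still has its loose mixing ball inside: lift them by the free end and tilt them clearly end to end (15 degrees or more) to feel which one shifts. Set that one down flat in the middle of the blue mat and let go, take it again by its middle, and lay it centred in the sloping red cradle, resting on both bars. The canisters without a loose ball belong lying in the orange docks, fully down; leave the bottle, beaker and jar alone.

Things in the scene. Friction and masses are not known exactly. Their poses are not given: they have to be found in the camera images.
- canister_a: white sealed canister, red end caps, 160 (x, long) x 50 (y) x 46 (z) mm, flat sides, 0.4 kg in all; origin: centre of the underside. All look and weigh alike. In one, drawn at random, a loose 0.2 kg ball rolls to whichever end is lower, up to 61 mm from the middle (start unknown); in the two others a 0.2 kg insert stays in the middle (3 mm play)
- canister_b: white sealed canister, red end caps, 160 (x, long) x 50 (y) x 46 (z) mm, flat sides, 0.4 kg in all; origin: centre of the underside. All look and weigh alike. In one, drawn at random, a loose 0.2 kg ball rolls to whichever end is lower, up to 61 mm from the middle (start unknown); in the two others a 0.2 kg insert stays in the middle (3 mm play)
- canister_c: white sealed canister, red end caps, 160 (x, long) x 50 (y) x 46 (z) mm, flat sides, 0.4 kg in all; origin: centre of the underside. All look and weigh alike. In one, drawn at random, a loose 0.2 kg ball rolls to whichever end is lower, up to 61 mm from the middle (start unknown); in the two others a 0.2 kg insert stays in the middle (3 mm play)
- dock_a: fixed orange dock, open above; a canister lies level in it along x. Base 10 mm thick; side walls 58 mm apart inside, 7 mm thick, tops 60 mm above the bench, from x = -38 to +82 mm: only the canister's last 42 mm, at the -x end (towards the robot), can be gripped at its sides. A stop 30 mm high at x = +82 mm. Origin: centre of the underside
- dock_a_home (a point): where the middle of the canister's underside belongs in dock_a: on top of the dock's base, 10 mm above the bench, over the dock's origin
- dock_b: fixed orange dock, open above; a canister lies level in it along x. Base 10 mm thick; side walls 58 mm apart inside, 7 mm thick, tops 60 mm above the bench, from x = -38 to +82 mm: only the canister's last 42 mm, at the -x end (towards the robot), can be gripped at its sides. A stop 30 mm high at x = +82 mm. Origin: centre of the underside
- dock_b_home (a point): where the middle of the canister's underside belongs in dock_b: on top of the dock's base, 10 mm above the bench, over the dock's origin
- dock_c: fixed orange dock, open above; a canister lies level in it along x. Base 10 mm thick; side walls 58 mm apart inside, 7 mm thick, tops 60 mm above the bench, from x = -38 to +82 mm: only the canister's last 42 mm, at the -x end (towards the robot), can be gripped at its sides. A stop 30 mm high at x = +82 mm. Origin: centre of the underside
- dock_c_home (a point): where the middle of the canister's underside belongs in dock_c: on top of the dock's base, 10 mm above the bench, over the dock's origin
- cradle: fixed red cradle, 180 x 80 mm, for one canister along its x (either way round), sloping 15 degrees, low end at -x (towards the robot). Origin: centre of its underside. Four cheeks, 58 mm apart inside, 7 mm thick, reach 48 mm above the rests and cover all but the canister's middle 80 mm: only there can it be gripped. No end stop, friction holds it
- seat (a point): where the middle of the canister's underside belongs in the cradle: 45 mm above the bench over the cradle's origin
- low_rest: black bar, 12 x 46 x 8 mm, on which the cradled canister's low part rests, 50 mm down the slope from the seat (a like bar lies 50 mm up the slope). Origin: centre of its top face; x points up the slope, z square to the canister's underside. It bears about 3.4 N once the ball has run down to the low end, 2.2 N with an insert
- mat: fixed blue mat, 220 (x) x 110 (y) x 3 mm thick, flat on the bench; origin: centre of its underside
- reagent: bystander: amber reagent bottle with a red cap, 64 mm across, 140 mm high, origin under its centre
- beaker: bystander: glass beaker, 72 mm across, 85 mm high, origin under its centre
- jar: bystander: white jar with a black cap, 70 mm across, 90 mm high, origin under its centre
There are look-alikes about, which are no part of the job. Leave any yellow look-alike of the dock_b alone.

How it is judged (in metres and radians):
On the way, in this order (a step that is already met when the one before it is completed fails the run):
1. a canister is held clear of its dock and tilted end to end by more than 10 degrees (((height (world z) of canister_a above 0.03 m and (angle between canister_a's own x axis and vertical above 1.7408 rad or angle between canister_a's own x axis and vertical below 1.4008 rad) and contact force between canister_a and the fingers above 0.5 N) or (height (world z) of canister_b above 0.03 m and (angle between canister_b's own x axis and vertical above 1.7408 rad or angle between canister_b's own x axis and vertical below 1.4008 rad) and contact force between canister_b and the fingers above 0.5 N) or (height (world z) of canister_c above 0.03 m and (angle between canister_c's own x axis and vertical above 1.7408 rad or angle between canister_c's own x axis and vertical below 1.4008 rad) and contact force between canister_c and the fingers above 0.5 N))), for 0.1 s.
2. a canister lies flat on the blue mat (its middle within 50 mm along and 40 mm across of the mat's centre), let go (((x of canister_a in the frame of mat between -0.05 and 0.05 m and y of canister_a in the frame of mat between -0.04 and 0.04 m and z of canister_a in the frame of mat below 0.007 m and angle between canister_a's own z axis and vertical below 0.07 rad and contact force between canister_a and the fingers below 0.05 N) or (x of canister_b in the frame of mat between -0.05 and 0.05 m and y of canister_b in the frame of mat between -0.04 and 0.04 m and z of canister_b in the frame of mat below 0.007 m and angle between canister_b's own z axis and vertical below 0.07 rad and contact force between canister_b and the fingers below 0.05 N) or (x of canister_c in the frame of mat between -0.05 and 0.05 m and y of canister_c in the frame of mat between -0.04 and 0.04 m and z of canister_c in the frame of mat below 0.007 m and angle between canister_c's own z axis and vertical below 0.07 rad and contact force between canister_c and the fingers below 0.05 N))), for 0.1 s.
At the end, for the whole second after the job is handed in: One canister lies along the red cradle (middle within 10 mm of the seat, 0.08 rad), pressing the low bar with over 2.8 N, as only the one with the ball does; the other two lie level in orange docks, within 14 mm of home and 0.1 rad; all at rest and let go ((((distance between canister_a and seat below 0.01 m and angle between the x axis of canister_a and the x axis of low_rest, either way round below 0.08 rad and angle between the z axis of canister_a and the z axis of low_rest, either way round below 0.08 rad and contact force between canister_a and low_rest above 2.8 N and linear speed of canister_a below 0.02 m/s and contact force between canister_a and the fingers below 0.05 N) and (((distance between canister_b and dock_a_home below 0.014 m and angle between the x axis of canister_b and the x axis of dock_a, either way round below 0.1 rad) or (distance between canister_b and dock_b_home below 0.014 m and angle between the x axis of canister_b and the x axis of dock_b, either way round below 0.1 rad) or (distance between canister_b and dock_c_home below 0.014 m and angle between the x axis of canister_b and the x axis of dock_c, either way round below 0.1 rad)) and angle between canister_b's own z axis and vertical below 0.07 rad and linear speed of canister_b below 0.02 m/s and contact force between canister_b and the fingers below 0.05 N) and (((distance between canister_c and dock_a_home below 0.014 m and angle between the x axis of canister_c and the x axis of dock_a, either way round below 0.1 rad) or (distance between canister_c and dock_b_home below 0.014 m and angle between the x axis of canister_c and the x axis of dock_b, either way round below 0.1 rad) or (distance between canister_c and dock_c_home below 0.014 m and angle between the x axis of canister_c and the x axis of dock_c, either way round below 0.1 rad)) and angle between canister_c's own z axis and vertical below 0.07 rad and linear speed of canister_c below 0.02 m/s and contact force between canister_c and the fingers below 0.05 N)) or ((distance between canister_b and seat below 0.01 m and angle between the x axis of canister_b and the x axis of low_rest, either way round below 0.08 rad and angle between the z axis of canister_b and the z axis of low_rest, either way round below 0.08 rad and contact force between canister_b and low_rest above 2.8 N and linear speed of canister_b below 0.02 m/s and contact force between canister_b and the fingers below 0.05 N) and (((distance between canister_a and dock_a_home below 0.014 m and angle between the x axis of canister_a and the x axis of dock_a, either way round below 0.1 rad) or (distance between canister_a and dock_b_home below 0.014 m and angle between the x axis of canister_a and the x axis of dock_b, either way round below 0.1 rad) or (distance between canister_a and dock_c_home below 0.014 m and angle between the x axis of canister_a and the x axis of dock_c, either way round below 0.1 rad)) and angle between canister_a's own z axis and vertical below 0.07 rad and linear speed of canister_a below 0.02 m/s and contact force between canister_a and the fingers below 0.05 N) and (((distance between canister_c and dock_a_home below 0.014 m and angle between the x axis of canister_c and the x axis of dock_a, either way round below 0.1 rad) or (distance between canister_c and dock_b_home below 0.014 m and angle between the x axis of canister_c and the x axis of dock_b, either way round below 0.1 rad) or (distance between canister_c and dock_c_home below 0.014 m and angle between the x axis of canister_c and the x axis of dock_c, either way round below 0.1 rad)) and angle between canister_c's own z axis and vertical below 0.07 rad and linear speed of canister_c below 0.02 m/s and contact force between canister_c and the fingers below 0.05 N)) or ((distance between canister_c and seat below 0.01 m and angle between the x axis of canister_c and the x axis of low_rest, either way round below 0.08 rad and angle between the z axis of canister_c and the z axis of low_rest, either way round below 0.08 rad and contact force between canister_c and low_rest above 2.8 N and linear speed of canister_c below 0.02 m/s and contact force between canister_c and the fingers below 0.05 N) and (((distance between canister_a and dock_a_home below 0.014 m and angle between the x axis of canister_a and the x axis of dock_a, either way round below 0.1 rad) or (distance between canister_a and dock_b_home below 0.014 m and angle between the x axis of canister_a and the x axis of dock_b, either way round below 0.1 rad) or (distance between canister_a and dock_c_home below 0.014 m and angle between the x axis of canister_a and the x axis of dock_c, either way round below 0.1 rad)) and angle between canister_a's own z axis and vertical below 0.07 rad and linear speed of canister_a below 0.02 m/s and contact force between canister_a and the fingers below 0.05 N) and (((distance between canister_b and dock_a_home below 0.014 m and angle between the x axis of canister_b and the x axis of dock_a, either way round below 0.1 rad) or (distance between canister_b and dock_b_home below 0.014 m and angle between the x axis of canister_b and the x axis of dock_b, either way round below 0.1 rad) or (distance between canister_b and dock_c_home below 0.014 m and angle between the x axis of canister_b and the x axis of dock_c, either way round below 0.1 rad)) and angle between canister_b's own z axis and vertical below 0.07 rad and linear speed of canister_b below 0.02 m/s and contact force between canister_b and the fingers below 0.05 N)))); the robot touches nothing.
It fails at once if the reagent is moved more than 30 mm or tipped (distance of reagent from where it was at the start of the episode above 0.03 m or angle between reagent's own z axis and vertical above 0.3 rad).
It fails at once if the beaker is moved more than 30 mm or tipped (distance of beaker from where it was at the start of the episode above 0.03 m or angle between beaker's own z axis and vertical above 0.3 rad).
It fails at once if the jar is moved more than 30 mm or tipped (distance of jar from where it was at the start of the episode above 0.03 m or angle between jar's own z axis and vertical above 0.3 rad).
It also fails if it takes over 72 s, if anything falls off the work surface, if the arm or the gripper's body presses on something with over 40 N, if the wrist force passes 120 N, or if a joint passes its speed limit or range.

## Robot

A 7-joint arm with a two-finger parallel gripper is mounted at the origin on the work surface. World frame = base frame: x ahead of the robot, y to its left, z up, the work surface at z = 0. Lengths are in mm, angles in rad, forces in N, time in s.
With the tool pointing down it reaches from about 350 to 900 mm from the base axis. Payload 7.2 kg.
Tool frame: the origin (TCP) lies between the finger pads; the fingertips stand 11 mm ahead of it and the grasp point (between the pads) lies 8 mm behind it (robot.tcp_to_tips is the distance from the TCP to the fingertips, in mm); z points along the fingers, y is the line along which they close (so a half turn about z gives the same grasp; the last joint's range is limited). The gripper opens to 85 mm and grips with 20 to 120 N. Pads are 22 mm wide; open, the fingers measure 114 mm over their backs; the gripper's body (76 mm by 85 mm) begins 54 mm behind the grasp point. The pads swing forward as they close: fully open they stand 13 mm farther back than shut.
Start: joints at [1.127, 0.411, -0.013, 1.596, 0.006, 1.134, -0.082], TCP at [229.374, -581.391, 242.297] pointing down, gripper open.
Joint ranges: [-2.95, 2.95], [-0.29, 1.99], [-1.47, 1.44], [0.14, 2.54], [-1.03, 4.17], [0.13, 1.85], [-2.86, 2.86]. Speed limits (rad/s): [2.39, 2.39, 3.01, 3.01, 3.14, 3.14, 3.14].

## Interface

Orientations are given as a rotation vector (axis times angle).
In Python, from workcell import robot gives the robot as it stands.
- The arm moves only by the tool step_arm, never from a script. Its argument "rows" is one flat list of numbers, 5 for each row, row after row: the gripper's target within -1 to 1 (fully open at 1, half-way at 0, shut at -1), then the shift along the tool's x, y, z scaled (see below), then the turn about the tool's z scaled (see below). A call has exactly 5 rows; each row is the pose to reach, as a shift and turn from the pose commanded when the call began, along the tool's axes at that moment; what a row does not reach only later rows make up. The controller multiplies each number of a shift by 600 mm and each number of a turn by 30 degrees. A row lasts 1/12 s, in which the tool goes at most 41.7 mm and 7.16 degrees, less where a joint would pass 70% of its speed; a pose out of reach is approached as far as the arm can. A call with a number of a shift or a turn outside -1 to 1 is refused whole. A call with a gripper value outside its range is refused whole. The fingers move at their own pace and stop on an object; the grip force is fixed at half the most. Time passes only in rows, so rows that repeat a pose let the fingers close, or fill a call up. It gives the time, the measured TCP pose, the force, the opening and the grip force at its end, in the units of the state.
- robot.state(): the state, without advancing time (a new reading comes with each control period).
- robot.grab_frame(name): name is "side" or "top" or "wrist"; returns the picture (400x640x3 uint8, red, green, blue); there is no depth.
- robot.calibration(name): a dict with "fovy" (degrees; the focal length in pixels is half the picture's height over the tangent of half this angle, whatever the lens; pixels are square), "cx", "cy" (the principal point, pixels), "distortion" ([k1, k2, p1, p2, k3] as OpenCV has them; the pictures are not rectified), "rvec" (rotation vector, rad) and "tvec" (3), from world to camera coordinates, as OpenCV has them. Camera axes: x right, y down, z forward; pixel columns grow to the right and rows downward; lengths in mm; the calibration is good to about 2 mm. A picture is of the moment at which its call begins: read the wrist's pose just before it. calibration takes no time and is no camera call; for the wrist camera it gives the pose at the moment of the call.
- robot.hand_in(): hands the job in; it is judged then, once.
Trained networks look in the newest picture that a camera, given by its name, has taken for a name from the list of things; names that differ only in an ending like _2 or _b are one class to them, and where a whole thing is asked for, a point or a joint stands for the part that bears it (a point fixed in the world has none). Each returns a list of dicts, best first, with "conf" (0 to 1); they miss things now and then, are a little off and sometimes report something else, mostly with a low value. They report only what shows in the picture. A call takes as long as a camera call. They do not tell look-alikes from the thing itself.
- robot.spot_in(camera, target): "at" ([column, row] as shares, 0 to 1, of the picture: columns of its width, rows of its height, amid what is visible of it).
The state is a dict: "time_s": time; "joints": joint angles; "qvel": joint speeds; "joint_efforts": joint torques, N m; "position": TCP position; "tcp_rot": TCP orientation; "contact_force": force on the tool from outside, world axes, zero at the start; "torque": the same for the moment, N m; "opening": finger opening in mm; "finger_force": force on a finger pad.
Only numpy, scipy, OpenCV 4.12 (cv2) and the standard library are available. Lean on these libraries where they do the work, as an engineer would, in place of code of your own. Each camera call takes 0.05 s, during which the arm holds its last target. There are 200 camera calls.

## Working session

There is one attempt and no reset: what is moved stays moved. The work goes in short steps, Python scripts to look and compute and a tool call to move; the robot and the scene stay as the last step left them, time stands still between calls to the robot, and variables do not carry over. Pictures are saved under pics/ and viewed, at most 10 in all, crops included, and the job is handed in when it is done.

Besides the shell and the picture viewer there is one more tool, called after ">>>" by a JSON object that holds its "fn" and its "kwargs". step_arm: Moves the arm, as the interface text tells. Shifts and turns lie within -1 to 1; 1 stands for 600 mm of shift or 30 degrees of turn. Its arguments: {"type":"object","properties":{"rows":{"type":"array"}},"required":["rows"]}

```bash
mkdir -p pics; ls
cat > h.py <<'E'
import numpy as np, cv2
from workcell import robot
def cal(n):
    c=robot.calibration(n); f=200/np.tan(np.radians(c["fovy"])/2)
    K=np.array([[f,0,c["cx"]],[0,f,c["cy"]],[0,0,1.]])
    return K,np.array(c["distortion"],float),np.array(c["rvec"],float),np.array(c["tvec"],float)
def ray(n,px,z,c=None):
    K,d,r,t=c or cal(n); R=cv2.Rodrigues(r)[0]
    p=cv2.undistortPoints(np.array([[px]],float),K,d)[0,0]
    v=R.T@np.array([p[0],p[1],1]); o=-R.T@t
    return o+v*(z-o[2])/v[2]
def proj(n,P,c=None):
    K,d,r,t=c or cal(n); return cv2.projectPoints(np.array(P,float).reshape(-1,1,3),r,t,K,d)[0][:,0]
def save(n,f):
    im=robot.grab_frame(n); cv2.imwrite(f"pics/{f}.png",im[...,::-1]); return im
E
python3 - <<'E'
from h import *
a=save("top","top0");b=save("side","side0")
s=robot.state();print({k:np.round(v,3).tolist() for k,v in s.items()})
for n in("top","side","wrist"):
    K,d,r,t=cal(n);print(n,K[0,0],(-cv2.Rodrigues(r)[0].T@t).round())
for n in ("canister_a","dock_a","cradle","mat","reagent","beaker","jar"):
    for o in robot.spot_in("top",n):
        print(n,round(o["conf"],2),(np.array(o["at"])*[640,400]).round())
E
```

```text
pics
{'time_s': 0.1, 'joints': [1.127, 0.412, -0.013, 1.597, 0.006, 1.134, -0.082], 'qvel': [0.001, -0.001, -0.0, -0.003, -0.001, 0.001, -0.0], 'joint_efforts': [0.004, -60.182, 0.685, -30.009, 0.014, 0.006, -0.0], 'position': [229.173, -580.998, 241.523], 'tcp_rot': [-3.085, -0.587, 0.001], 'contact_force': [0.144, -0.13, -0.769], 'torque': [-0.047, -0.049, -0.011], 'finger_force': 0.0, 'opening': 85.233}
top 372.89416071305817 [ 426.   89. 1102.]
side 441.587058499499 [ 414. -738.  836.]
wrist 346.24572066549916 [ 297. -554.  374.]
canister_a 0.73 [298. 200.]
canister_a 0.64 [246. 215.]
canister_a 0.26 [340. 194.]
dock_a 0.82 [228. 133.]
dock_a 0.77 [314. 276.]
dock_a 0.76 [308. 200.]
dock_a 0.75 [187. 202.]
dock_a 0.7 [257. 213.]
dock_a 0.59 [339. 189.]
dock_a 0.54 [345. 132.]
cradle 0.72 [398. 204.]
mat 0.62 [440. 204.]
reagent 0.56 [346. 132.]
reagent 0.24 [288. 196.]
beaker 0.93 [441. 136.]
beaker 0.75 [347. 197.]
jar 0.9 [286. 137.]
```

View pics/top0.png

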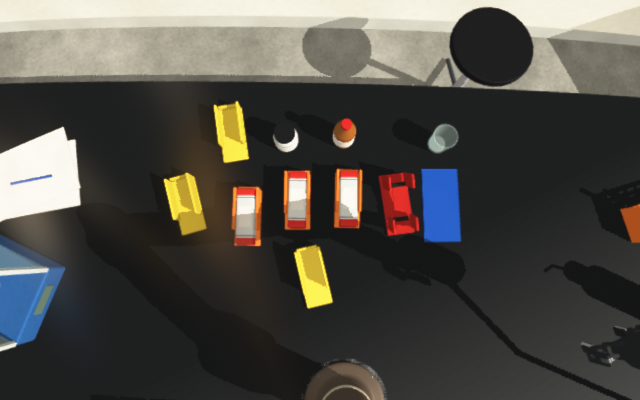

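View pics/side0.png

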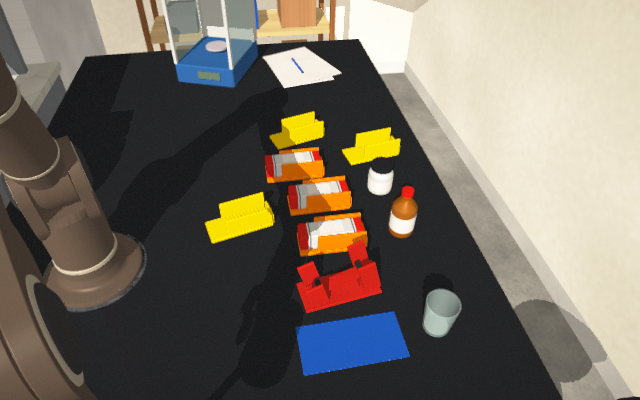

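The three canisters are at top pixels (247,215), (297,199) and (348,198), each lying in an orange dock. The yellow empties at (230,132), (185,203) and (313,276) are look-alikes. The cradle is at (399,204), the mat at (440,205), the jar at (286,137), the bottle at (345,132) and the beaker at (442,138). Next I'll measure by colour and check on an enlarged crop.

```bash
cat > loc.py <<'E'
from h import *
def fit(n,m,z,minA=40):
    """rects of blobs in mask, unprojected to plane z -> centre, long axis yaw deg, dims"""
    out=[];c=cal(n);N,l,st,_=cv2.connectedComponentsWithStats(m.astype(np.uint8))
    for i in range(1,N):
        if st[i,4]<minA: continue
        ys,xs=np.nonzero(l==i)
        W=np.array([ray(n,(x,y),z,c)[:2] for x,y in zip(xs,ys)],np.float32)
        (cx,cy),(w,h),_a=r=cv2.minAreaRect(W); b=cv2.boxPoints(r)
        e=max([b[1]-b[0],b[2]-b[1]],key=np.linalg.norm); e=e if e[0]>0 else -e
        out.append((xs.mean().round(),ys.mean().round(),st[i,4],np.round([cx,cy],1),np.degrees(np.arctan2(e[1],e[0])).round(1),sorted(np.round([w,h]))))
    return out
E
python3 - <<'E'
from loc import *
im=cv2.imread("pics/top0.png"); hsv=cv2.cvtColor(im,cv2.COLOR_BGR2HSV); H,S,V=cv2.split(hsv)
roi=np.zeros(H.shape,bool); roi[160:255,225:470]=1
red=((H<5)|(H>174))&(S>150)&(V>70)&roi; org=(H>=7)&(H<18)&(S>150)&(V>70)&roi; blue=(H>100)&(H<130)&(S>150)&(V>70)&roi
wh=(S<60)&(V>80)&roi
for n,m,z in(("red",red,56),("org",org,60),("blue",blue,3),("white",wh,56)):
    print(n)
    for o in fit("top",m,z): print(*o)
can=(red|wh|org); can[:,375:]=0
print("dock+can")
for o in fit("top",cv2.morphologyEx(can.astype(np.uint8),cv2.MORPH_CLOSE,np.ones((3,3))),60): print(*o)
cv2.imwrite("pics/c.png",cv2.resize(im[90:250,222:472],None,fx=3.2,fy=3.2,interpolation=cv2.INTER_CUBIC))
for n,px,z in(("jar",(286,137),60),("bottle",(345,132),80),("beaker",(442,138),50)):print(n,ray("top",px,z).round())
E
```

```text
red
348.0 174.0 106 [ 6.468e+02 -2.000e-01] -88.8 [np.float64(15.0), np.float64(49.0)]
297.0 175.0 103 [640.8 145.6] -88.9 [np.float64(15.0), np.float64(49.0)]
398.0 203.0 1806 [ 565.1 -148.5] 8.4 [np.float64(104.0), np.float64(175.0)]
246.0 192.0 106 [588.7 292.1] -88.9 [np.float64(14.0), np.float64(49.0)]
348.0 223.0 131 [506.4   0. ] -88.9 [np.float64(20.0), np.float64(51.0)]
296.0 224.0 126 [500.7 144.6] -88.8 [np.float64(20.0), np.float64(48.0)]
245.0 241.0 122 [448.7 287.3] -88.7 [np.float64(17.0), np.float64(51.0)]
org
348.0 196.0 563 [576.2   0.7] -1.3 [np.float64(79.0), np.float64(169.0)]
296.0 199.0 603 [569.  146.6] 1.3 [np.float64(77.0), np.float64(168.0)]
249.0 211.0 612 [519.9 287. ] 0.1 [np.float64(87.0), np.float64(169.0)]
blue
441.0 205.0 2721 [ 568.  -282.4] 1.2 [np.float64(114.0), np.float64(221.0)]
white
297.0 199.0 704 [570.5 146.4] 1.4 [np.float64(48.0), np.float64(115.0)]
348.0 198.0 697 [5.764e+02 5.000e-01] 0.6 [np.float64(46.0), np.float64(115.0)]
245.0 216.0 730 [517.8 289.2] 1.3 [np.float64(51.0), np.float64(116.0)]
dock+can
348.0 197.0 1619 [576.2   0.7] -1.3 [np.float64(79.0), np.float64(169.0)]
297.0 199.0 1652 [569.  146.6] 1.3 [np.float64(77.0), np.float64(168.0)]
247.0 215.0 1739 [519.9 287. ] 0.1 [np.float64(87.0), np.float64(169.0)]
jar [750. 182.  60.]
bottle [762.  13.  80.]
beaker [ 761. -277.   50.]
```

View pics/c.png

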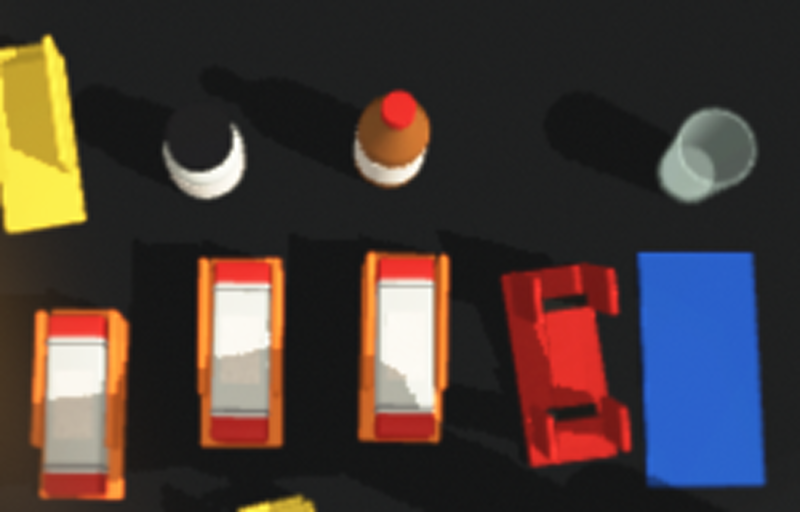

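Canisters at about (576,0), (570,145) and (518,289) mm, all with yaw near 0. The crop confirms the orange docks hold the canisters and the yellow ones are empty. I'll start with the y≈0 canister and hover over its near end.

>>> {"fn": "step_arm", "kwargs": {"rows": [1,0.225,-0.252,0,0.717,1,0.225,-0.252,0,0.717,1,0.225,-0.252,0,0.717,1,0.225,-0.252,0,0.717,1,0.225,-0.252,0,0.717]}}

```text
time_s: 0.87
position: [300.1, -388.7, 242.4]
tcp_rot: [-3.142, -0.0, -0.0]
contact_force: [0.8, 0.1, 0.5]
opening: 85.7
finger_force: 0.0
```

>>> {"fn": "step_arm", "kwargs": {"rows": [1,0.12,-0.217,0,0,1,0.12,-0.217,0,0,1,0.12,-0.217,0,0,1,0.12,-0.217,0,0,1,0.12,-0.217,0,0]}}

```text
time_s: 1.28
position: [374.3, -255.9, 242.7]
tcp_rot: [-3.141, -0.013, -0.003]
contact_force: [-0.2, 0.1, 0.3]
opening: 85.2
finger_force: 0.0
```

>>> {"fn": "step_arm", "kwargs": {"rows": [1,0.12,-0.217,0,0,1,0.12,-0.217,0,0,1,0.12,-0.217,0,0,1,0.12,-0.217,0,0,1,0.12,-0.217,0,0]}}

```text
time_s: 1.7
position: [445.7, -126.0, 242.7]
tcp_rot: [-3.14, -0.012, -0.003]
contact_force: [-0.2, 0.1, 0.3]
opening: 85.4
finger_force: 0.0
```

>>> {"fn": "step_arm", "kwargs": {"rows": [1,0.12,-0.217,0.1,0,1,0.12,-0.217,0.1,0,1,0.12,-0.217,0.1,0,1,0.12,-0.217,0.1,0,1,0.12,-0.217,0.1,0]}}

```text
time_s: 2.12
position: [516.5, 5.2, 180.0]
tcp_rot: [-3.138, -0.011, 0.002]
contact_force: [0.2, -0.0, 0.9]
opening: 85.1
finger_force: 0.0
```

```bash
cat > st.py <<'E'
from h import *
from scipy.spatial.transform import Rotation as Ro
def st():
    s=robot.state(); R=Ro.from_rotvec(s["tcp_rot"]).as_matrix()
    print("t",round(s["time_s"],2),"p",np.round(s["position"],1),"yaw",np.degrees(np.arctan2(R[1,0],R[0,0])).round(2),"zax",R[:,2].round(3),"F",np.round(s["contact_force"],2),"T",np.round(s["torque"],3),"op",np.round(s["opening"],1),"ff",np.round(s["finger_force"],1))
if __name__=="__main__": st()
E
python3 - <<'E'
from loc import *; from st import st
st(); im=save("wrist","w1")
hsv=cv2.cvtColor(im,cv2.COLOR_RGB2HSV);H,S,V=cv2.split(hsv)
red=((H<5)|(H>174))&(S>150)&(V>60); wh=(S<60)&(V>80);org=(H>=7)&(H<18)&(S>150)&(V>60)
for n,m,z in(("red",red,56),("wh",wh,56),("org",org,60)):
    for o in fit("wrist",m,z,200):print(n,*o)
E
```

```text
t 2.12 p [516.5   5.2 180. ] yaw 0.4 zax [-0.001  0.003 -1.   ] F [ 0.24 -0.04  0.9 ] T [-0.     0.005 -0.013] op 85.1 ff 0.0
red 107.0 14.0 2232 [637.3 142. ] -89.1 [np.float64(18.0), np.float64(50.0)]
red 328.0 10.0 1647 [641.5  -4. ] -89.8 [np.float64(13.0), np.float64(50.0)]
red 522.0 105.0 29486 [ 561.4 -157.5] 8.1 [np.float64(129.0), np.float64(181.0)]
red 149.0 211.0 1918 [501.2 133.2] -81.0 [np.float64(26.0), np.float64(68.0)]
red 327.0 207.0 1484 [505.9  -4.7] -89.7 [np.float64(20.0), np.float64(51.0)]
red 19.0 260.0 900 [458.5 244.3] -61.1 [np.float64(16.0), np.float64(50.0)]
wh 328.0 106.0 11828 [575.4  -4.3] 0.2 [np.float64(50.0), np.float64(119.0)]
wh 126.0 116.0 12340 [569.2 134.6] 0.3 [np.float64(68.0), np.float64(120.0)]
wh 16.0 238.0 745 [477.7 242.2] -62.9 [np.float64(16.0), np.float64(41.0)]
wh 178.0 290.0 830 [433.7 118.2] -30.2 [np.float64(16.0), np.float64(68.0)]
wh 456.0 290.0 854 [ 435.  -113.5] 30.7 [np.float64(17.0), np.float64(69.0)]
org 70.0 82.0 3982 [587.7 171.7] 1.0 [np.float64(17.0), np.float64(114.0)]
org 177.0 93.0 7232 [575.2 100.5] 1.1 [np.float64(27.0), np.float64(142.0)]
org 284.0 96.0 3258 [578.6  26.5] 0.2 [np.float64(13.0), np.float64(137.0)]
org 371.0 87.0 2993 [578.5 -33.8] -0.7 [np.float64(13.0), np.float64(137.0)]
org 22.0 170.0 6383 [532.8 226.1] 0.2 [np.float64(44.0), np.float64(142.0)]
```

View pics/w1.png

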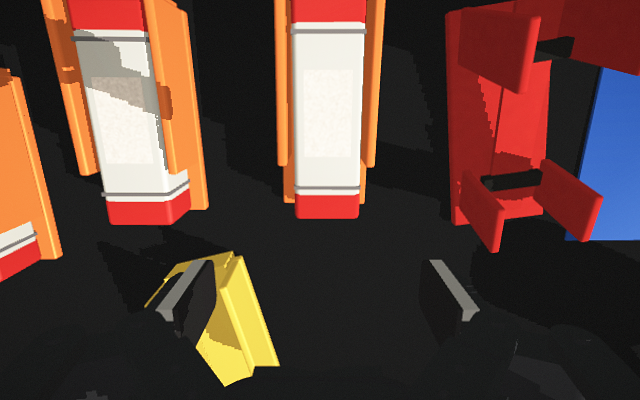

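Wrist view: the canister sits between the fingers at (327,207), and the pads are centred on column 318. Descend to z≈28 and close.

>>> {"fn": "step_arm", "kwargs": {"rows": [1,0,0.005,0.255,0,1,0,0.005,0.255,0,1,0,0.005,0.255,0,1,0,0.005,0.255,0,1,0,0.005,0.255,0]}}

```text
time_s: 2.58
position: [511.4, -6.1, 24.5]
tcp_rot: [3.14, -0.002, -0.014]
contact_force: [0.2, 0.3, 0.6]
opening: 85.3
finger_force: 0.0
```

>>> {"fn": "step_arm", "kwargs": {"rows": [-1,0,0,0,0,-1,0,0,0,0,-1,0,0,0,0,-1,0,0,0,0,-1,0,0,0,0]}}

```text
time_s: 3.0
position: [517.2, -3.6, 32.0]
tcp_rot: [3.141, 0.0, 0.007]
contact_force: [-0.7, -0.2, 4.9]
opening: 49.3
finger_force: 62.6
```

```bash
python3 st.py
```

```text
t 3.0 p [517.2  -3.6  32. ] yaw 0.01 zax [ 0.005 -0.    -1.   ] F [-0.71 -0.19  4.93] T [ 0.192  0.216 -0.016] op 49.3 ff 62.6
```

>>> {"fn": "step_arm", "kwargs": {"rows": [-1,0,0,-0.03,0,-1,0,0,-0.06,0,-1,0,0,-0.09,0,-1,0,0,-0.1,0,-1,0,0,-0.1,0]}}

```text
time_s: 3.42
position: [516.8, -3.8, 91.9]
tcp_rot: [3.141, 0.0, 0.008]
contact_force: [0.2, -0.4, -4.5]
opening: 49.4
finger_force: 63.7
```

>>> {"fn": "step_arm", "kwargs": {"rows": [-1,0,0,0,0,-1,0,0,0,0,-1,0,0,0,0,-1,0,0,0,0,-1,0,0,0,0]}}

```text
time_s: 3.83
position: [514.9, -3.5, 88.6]
tcp_rot: [-3.142, -0.001, 0.002]
contact_force: [-0.2, -1.2, -3.7]
opening: 49.0
finger_force: 63.7
```

Run:
```python
from h import *; from st import st
st(); save("side","s1"); st()
im=cv2.imread("pics/s1.png"); cv2.imwrite("pics/s1c.png",cv2.resize(im[120:330,220:440],None,fx=2.7,fy=2.7))
```

```text
t 3.83 p [514.9  -3.5  88.6] yaw 0.03 zax [-0.001  0.    -1.   ] F [-0.16 -1.24 -3.67] T [ 0.02   0.259 -0.026] op 49.0 ff 63.7
t 3.88 p [515.   -3.4  88.7] yaw 0.03 zax [-0.001  0.    -1.   ] F [ 0.49  0.04 -4.07] T [0.006 0.222 0.03 ] op 49.3 ff 63.7
```

View pics/s1c.png

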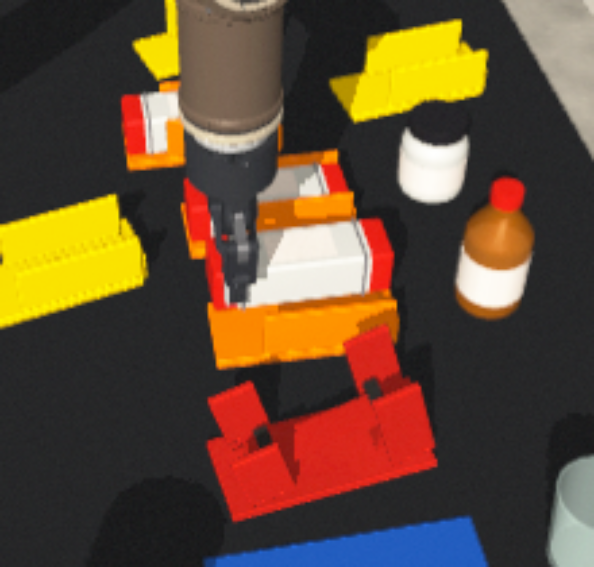

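The canister is held level in a firm grip, with the moment at about the insert value so far. It needs tilting, so I'll slacken the fingers slightly over the dock to let the far end droop onto the dock base.

>>> {"fn": "step_arm", "kwargs": {"rows": [0.1,0,0,0,0,0.1,0,0,0,0,0.12,0,0,0,0,0.13,0,0,0,0,0.14,0,0,0,0]}}

```text
time_s: 4.3
position: [515.4, -3.5, 89.3]
tcp_rot: [3.142, 0.001, 0.0]
contact_force: [0.6, 0.5, -5.2]
opening: 49.3
finger_force: 63.7
```

```bash
python3 st.py
```

```text
t 4.3 p [515.4  -3.5  89.3] yaw 0.02 zax [ 0. -0. -1.] F [ 0.6   0.54 -5.22] T [0.01  0.236 0.03 ] op 49.3 ff 63.7
```

>>> {"fn": "step_arm", "kwargs": {"rows": [0.15,0,0,0,0,0.155,0,0,0,0,0.16,0,0,0,0,0.165,0,0,0,0,0.165,0,0,0,0]}}

```text
time_s: 4.72
position: [515.3, -3.5, 89.3]
tcp_rot: [3.142, 0.001, 0.0]
contact_force: [-0.1, -0.3, -3.1]
opening: 50.1
finger_force: 26.6
```

```bash
python3 st.py
```

```text
t 4.72 p [515.3  -3.5  89.3] yaw 0.02 zax [ 0. -0. -1.] F [-0.1  -0.26 -3.08] T [-0.034  0.277  0.036] op 50.1 ff 26.6
```

Force falls in proportion to the target. Slacken a little more.

>>> {"fn": "step_arm", "kwargs": {"rows": [0.167,0,0,0,0,0.169,0,0,0,0,0.17,0,0,0,0,0.171,0,0,0,0,0.171,0,0,0,0]}}

```text
time_s: 5.13
position: [515.8, -3.5, 89.7]
tcp_rot: [-3.142, -0.001, -0.002]
contact_force: [0.1, -0.2, -0.1]
opening: 50.1
finger_force: 0.0
```

```bash
python3 st.py
```

```text
t 5.13 p [515.8  -3.5  89.7] yaw 0.02 zax [ 0.001  0.    -1.   ] F [ 0.14 -0.16 -0.05] T [0.035 0.033 0.034] op 50.1 ff 0.0
```

Run:
```python
from h import *
def redc(im):
    hsv=cv2.cvtColor(im,cv2.COLOR_BGR2HSV);H,S,V=cv2.split(hsv)
    m=(((H<5)|(H>174))&(S>150)&(V>60)); m[:195]=0;m[248:]=0;m[:,:285]=0;m[:,372:]=0
    n,l,s,c=cv2.connectedComponentsWithStats(m.astype(np.uint8)); return [(s[i,4],c[i].round(1)) for i in range(1,n) if s[i,4]>20]
save("side","s2")
for f in("side0","s1","s2"): print(f,redc(cv2.imread(f"pics/{f}.png")))
for y in (0,-4): print(proj("side",[[655,y,33],[497,y,33],[497,y,90]]).round())
```

```text
side0 [(np.int32(116), array([293.3, 201.1])), (np.int32(99), array([358.3, 223.8])), (np.int32(229), array([302.3, 234.9])), (np.int32(83), array([357.7, 244.7]))]
s1 [(np.int32(248), array([296.4, 212.3])), (np.int32(213), array([360. , 213.1])), (np.int32(83), array([357.7, 244.7]))]
s2 [(np.int32(116), array([293.3, 201.1])), (np.int32(91), array([348.3, 225.4])), (np.int32(217), array([292. , 236.1])), (np.int32(83), array([357.7, 244.7]))]
[[361. 228.]
 [298. 235.]
 [298. 219.]]
[[361. 229.]
 [298. 236.]
 [298. 220.]]
```

The canister slipped back flat into its dock, moved about 25 mm toward the robot. Regrip near the end, slacken only to about 0.167, lift, then tighten.

>>> {"fn": "step_arm", "kwargs": {"rows": [1,-0.033,0,0,0,1,-0.033,0,0,0,1,-0.033,0,0.05,0,1,-0.033,0,0.098,0,1,-0.033,0,0.098,0]}}

```text
time_s: 5.6
position: [493.1, -3.7, 27.0]
tcp_rot: [3.141, 0.001, -0.009]
contact_force: [-1.7, -0.8, 0.5]
opening: 85.8
finger_force: 0.0
```

>>> {"fn": "step_arm", "kwargs": {"rows": [-1,0,0,0,0,-1,0,0,0,0,-1,0,0,0,0,-1,0,0,0,0,0.16,0,0,0,0]}}

```text
time_s: 6.02
position: [496.7, -3.5, 32.2]
tcp_rot: [3.142, 0.0, 0.005]
contact_force: [-1.7, -0.2, 6.2]
opening: 49.4
finger_force: 63.0
```

>>> {"fn": "step_arm", "kwargs": {"rows": [0.165,0,0,-0.02,0,0.167,0,0,-0.04,0,0.167,0,0,-0.06,0,0.167,0,0,-0.08,0,0.167,0,0,-0.1,0]}}

```text
time_s: 6.43
position: [495.4, -3.6, 91.6]
tcp_rot: [3.141, 0.0, 0.001]
contact_force: [0.3, -0.3, -3.7]
opening: 49.8
finger_force: 10.6
```

```bash
python3 st.py
python3 - <<'E'
from h import *
save("side","s3")
im=cv2.imread("pics/s3.png"); cv2.imwrite("pics/s3c.png",cv2.resize(im[160:270,240:400],None,fx=3,fy=3))
E
```

```text
t 6.43 p [495.4  -3.6  91.6] yaw 0.01 zax [ 0. -0. -1.] F [ 0.26 -0.29 -3.67] T [ 0.011  0.089 -0.033] op 49.8 ff 10.6
```

View pics/s3c.png

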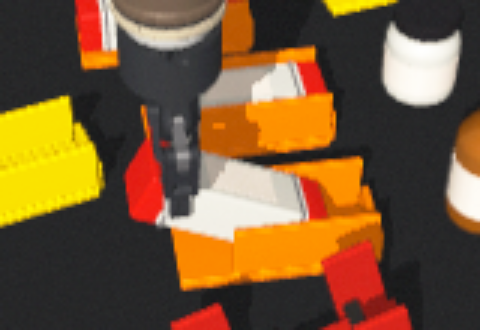

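It pivots: near end up, clearly tilted. Tighten, raise clear, and weigh the moment.

>>> {"fn": "step_arm", "kwargs": {"rows": [-1,0,0,0,0,-1,0,0,0,0,-1,0,0,-0.03,0,-1,0,0,-0.05,0,-1,0,0,-0.05,0]}}

```text
time_s: 6.9
position: [496.5, -3.5, 122.0]
tcp_rot: [3.141, 0.0, 0.005]
contact_force: [0.3, -0.9, -3.9]
opening: 49.4
finger_force: 64.5
```

>>> {"fn": "step_arm", "kwargs": {"rows": [-1,0,0,0,0,-1,0,0,0,0,-1,0,0,0,0,-1,0,0,0,0,-1,0,0,0,0]}}

```text
time_s: 7.32
position: [495.1, -3.5, 119.8]
tcp_rot: [-3.142, -0.001, 0.002]
contact_force: [-0.5, 0.2, -3.3]
opening: 49.2
finger_force: 64.5
```

Run:
```python
from h import *; from st import st
st()
for i in range(4): robot.grab_frame("top"); st()
save("side","s4")
```

```text
t 7.32 p [495.1  -3.5 119.8] yaw 0.03 zax [-0.001  0.    -1.   ] F [-0.55  0.21 -3.29] T [-0.021  0.131 -0.021] op 49.2 ff 64.5
t 7.37 p [495.2  -3.5 119.9] yaw 0.03 zax [-0.001  0.    -1.   ] F [-0.33 -0.68 -3.89] T [-0.028  0.177 -0.034] op 49.2 ff 64.5
t 7.42 p [495.3  -3.5 120.1] yaw 0.02 zax [-0.001  0.    -1.   ] F [-1.48  0.57 -4.27] T [-0.033  0.197 -0.037] op 48.9 ff 64.5
t 7.47 p [495.4  -3.5 120.2] yaw 0.03 zax [-0.  0. -1.] F [ 0.07  0.36 -3.8 ] T [0.005 0.137 0.015] op 49.2 ff 64.5
t 7.52 p [495.4  -3.5 120.3] yaw 0.03 zax [-0.  0. -1.] F [ 0.42 -0.66 -3.79] T [0.052 0.191 0.022] op 49.4 ff 64.5
```

The moment is 0.17 Nm at about 22° of tilt. An insert predicts about 0.2 and a ball at the low end about 0.31, so this canister holds an insert. Lower it back, pivoting flat, and leave the hand forward of where it lifted.

>>> {"fn": "step_arm", "kwargs": {"rows": [-1,0.025,0,0.025,0,-1,0.025,0,0.045,0,0.15,0.025,0,0.045,0,0.165,0.025,0,0.055,0,0.167,0.025,0,0.07,0]}}

```text
time_s: 7.98
position: [510.0, -3.5, 79.3]
tcp_rot: [3.141, 0.001, -0.001]
contact_force: [-3.4, 0.1, 2.3]
opening: 50.1
finger_force: 10.9
```

>>> {"fn": "step_arm", "kwargs": {"rows": [0.167,0,0,0.02,0,0.167,0,0,0.04,0,0.167,0,0,0.06,0,0.167,0,0,0.08,0,0.167,0,0,0.08,0]}}

```text
time_s: 8.4
position: [510.1, -3.5, 29.7]
tcp_rot: [3.141, 0.001, -0.001]
contact_force: [0.5, -0.4, -3.8]
opening: 50.1
finger_force: 10.9
```

```bash
cat > side.py <<'E'
from h import *
import sys
# canister 1 caps in side view now vs start
im=save("side",sys.argv[1]); from st import st; st()
def redc(im):
    hsv=cv2.cvtColor(im,cv2.COLOR_BGR2HSV);H,S,V=cv2.split(hsv)
    m=(((H<5)|(H>174))&(S>150)&(V>60)); m[:140]=0;m[248:]=0;m[:,:255]=0;m[:,372:]=0
    n,l,s,c=cv2.connectedComponentsWithStats(m.astype(np.uint8)); return [(int(s[i,4]),c[i].round(1).tolist()) for i in range(1,n) if s[i,4]>20]
for f in("side0",sys.argv[1]): print(f,redc(cv2.imread(f"pics/{f}.png")))
E
python3 side.py s5
```

```text
t 8.45 p [510.1  -3.5  30.2] yaw 0.03 zax [-0.001 -0.    -1.   ] F [ 0.25 -0.75 -3.08] T [-0.019  0.113  0.005] op 50.2 ff 10.9
side0 [(56, [316.1, 155.2]), (157, [269.0, 165.4]), (73, [343.6, 185.4]), (199, [292.6, 196.4]), (99, [358.3, 223.8]), (229, [302.3, 234.9]), (83, [357.7, 244.7])]
s5 [(159, [269.0, 165.4]), (73, [343.6, 185.4]), (93, [352.2, 224.9]), (195, [295.5, 236.0]), (81, [357.7, 244.8])]
```

Flat, but about 15 mm short. With the light grip, lower the last bit and slide forward until the stop is met.

>>> {"fn": "step_arm", "kwargs": {"rows": [0.168,0,0,0.006,0,0.167,0.008,0,0.006,0,0.167,0.016,0,0.006,0,0.167,0.024,0,0.006,0,0.167,0.03,0,0.006,0]}}

```text
time_s: 8.87
position: [527.6, -3.6, 27.2]
tcp_rot: [3.141, -0.0, -0.004]
contact_force: [-19.3, 0.8, 17.9]
opening: 49.9
finger_force: 10.5
```

```bash
python3 side.py s6
```

```text
t 8.92 p [527.6  -3.6  27.2] yaw -0.01 zax [-0.003 -0.001 -1.   ] F [-9.06 -0.87  7.49] T [-0.02   1.495 -0.137] op 50.1 ff 9.7
side0 [(56, [316.1, 155.2]), (157, [269.0, 165.4]), (73, [343.6, 185.4]), (199, [292.6, 196.4]), (99, [358.3, 223.8]), (229, [302.3, 234.9]), (83, [357.7, 244.7])]
s6 [(159, [269.0, 165.4]), (74, [343.7, 185.4]), (146, [291.6, 196.3]), (103, [359.1, 224.1]), (201, [302.6, 235.4]), (82, [357.7, 244.8])]
```

Home against the stop. Release and go to the second canister (y≈142): grip, slacken, lift with pivot, tighten.

>>> {"fn": "step_arm", "kwargs": {"rows": [1,0,0,0,0,1,0,0,0,0,1,0,0,-0.067,0,1,0,0,-0.135,0,1,0,0,-0.2,0]}}

```text
time_s: 9.33
position: [528.9, -3.3, 148.4]
tcp_rot: [-3.141, -0.001, -0.0]
contact_force: [0.4, -1.0, 0.1]
opening: 85.7
finger_force: 0.0
```

>>> {"fn": "step_arm", "kwargs": {"rows": [1,-0.027,-0.243,0,0,1,-0.027,-0.243,0,0,1,-0.027,-0.243,0,0,1,-0.027,-0.243,0,0,1,-0.027,-0.243,0,0]}}

```text
time_s: 9.75
position: [512.0, 149.3, 148.0]
tcp_rot: [-3.137, -0.013, -0.004]
contact_force: [-0.2, -0.2, 0.3]
opening: 85.1
finger_force: 0.0
```

>>> {"fn": "step_arm", "kwargs": {"rows": [1,0,0,0.06,0,1,0,0,0.12,0,1,0,0,0.18,0,1,0,0,0.197,0,1,0,0,0.197,0]}}

```text
time_s: 10.17
position: [510.9, 141.4, 26.4]
tcp_rot: [3.14, 0.0, -0.007]
contact_force: [0.4, 0.0, 0.6]
opening: 85.6
finger_force: 0.0
```

>>> {"fn": "step_arm", "kwargs": {"rows": [-1,0,0,0,0,-1,0,0,0,0,-1,0,0,0,0,-1,0,0,0,0,0.16,0,0,0,0]}}

```text
time_s: 10.58
position: [514.0, 143.1, 31.1]
tcp_rot: [-3.14, -0.001, -0.007]
contact_force: [-1.0, 0.6, 5.3]
opening: 49.4
finger_force: 62.7
```

>>> {"fn": "step_arm", "kwargs": {"rows": [0.165,0,0,-0.02,0,0.167,0,0,-0.04,0,0.167,0,0,-0.06,0,0.167,0,0,-0.08,0,0.167,0,0,-0.1,0]}}

```text
time_s: 11.0
position: [512.4, 142.2, 90.5]
tcp_rot: [-3.141, -0.0, -0.001]
contact_force: [-0.0, 0.2, -4.0]
opening: 49.8
finger_force: 20.3
```

```bash
python3 st.py; python3 side.py s7
```

```text
t 11.0 p [512.4 142.2  90.5] yaw 0.01 zax [ 0.001  0.    -1.   ] F [-0.03  0.2  -4.05] T [-0.002  0.195  0.017] op 49.8 ff 20.3
t 11.05 p [513.6 142.7  92.5] yaw 0.02 zax [ 0.004  0.001 -1.   ] F [ 0.62  1.04 -1.39] T [0.184 0.2   0.072] op 49.7 ff 18.5
side0 [(56, [316.1, 155.2]), (157, [269.0, 165.4]), (73, [343.6, 185.4]), (199, [292.6, 196.4]), (99, [358.3, 223.8]), (229, [302.3, 234.9]), (83, [357.7, 244.7])]
s7 [(57, [316.0, 155.2]), (158, [269.0, 165.3]), (179, [345.1, 175.3]), (143, [290.3, 182.2]), (103, [359.1, 224.1]), (221, [303.1, 235.4]), (82, [357.7, 244.7])]
```

It's barely tilted, with the grip still at 20 N. Slacken a bit more.

>>> {"fn": "step_arm", "kwargs": {"rows": [0.168,0,0,0,0,0.168,0,0,0,0,0.168,0,0,0,0,0.169,0,0,0,0,0.169,0,0,0,0]}}

```text
time_s: 11.47
position: [512.3, 142.3, 88.3]
tcp_rot: [3.142, 0.001, -0.0]
contact_force: [0.9, -0.6, -2.0]
opening: 49.9
finger_force: 5.6
```

```bash
python3 st.py; python3 side.py s8
```

```text
t 11.47 p [512.3 142.3  88.3] yaw 0.02 zax [-0. -0. -1.] F [ 0.93 -0.56 -2.01] T [ 0.013 -0.327  0.058] op 49.9 ff 5.6
t 11.52 p [512.3 142.3  88.3] yaw 0.03 zax [-0. -0. -1.] F [ 1.89 -0.75 -1.44] T [-0.02  -0.38   0.042] op 50.0 ff 5.6
side0 [(56, [316.1, 155.2]), (157, [269.0, 165.4]), (73, [343.6, 185.4]), (199, [292.6, 196.4]), (99, [358.3, 223.8]), (229, [302.3, 234.9]), (83, [357.7, 244.7])]
s8 [(56, [316.0, 155.2]), (159, [269.0, 165.4]), (175, [344.9, 177.8]), (149, [290.1, 182.5]), (102, [359.0, 224.1]), (221, [303.1, 235.4]), (83, [357.7, 244.7])]
```

The far end is resting on the dock's stop. Pull back 15 mm so it drops inside.

>>> {"fn": "step_arm", "kwargs": {"rows": [0.167,-0.01,0,0,0,0.167,-0.02,0,0,0,0.167,-0.03,0,0,0,0.168,-0.03,0,0,0,0.168,-0.03,0,0,0]}}

```text
time_s: 11.93
position: [492.8, 142.2, 88.5]
tcp_rot: [3.141, 0.001, -0.003]
contact_force: [-1.1, -0.2, -1.7]
opening: 50.0
finger_force: 6.0
```

```bash
python3 st.py; python3 side.py s9|tail -1
```

```text
t 11.93 p [492.8 142.2  88.5] yaw 0.05 zax [-0.002 -0.001 -1.   ] F [-1.12 -0.2  -1.68] T [-0.06   0.347 -0.045] op 50.0 ff 6.0
s9 [(56, [316.0, 155.2]), (159, [269.0, 165.4]), (171, [337.6, 178.5]), (143, [282.6, 183.5]), (104, [359.1, 224.1]), (221, [303.1, 235.4]), (81, [357.6, 244.8])]
```

Run:
```python
from h import *
a=cv2.imread("pics/s9.png")[130:250,240:400]; b=robot.grab_frame("top")[150:250,210:380,::-1]
a=cv2.resize(a,(600,450)[:2],interpolation=cv2.INTER_CUBIC)[:, :]; a=cv2.resize(a,(400,300)); b=cv2.resize(b,(400,235))
w=np.zeros((535,400,3),np.uint8); w[:300]=a; w[300:]=b
cv2.imwrite("pics/v7.png",cv2.resize(w,None,fx=1.1,fy=1.1))
```

```text
(no output)
```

View pics/v7.png

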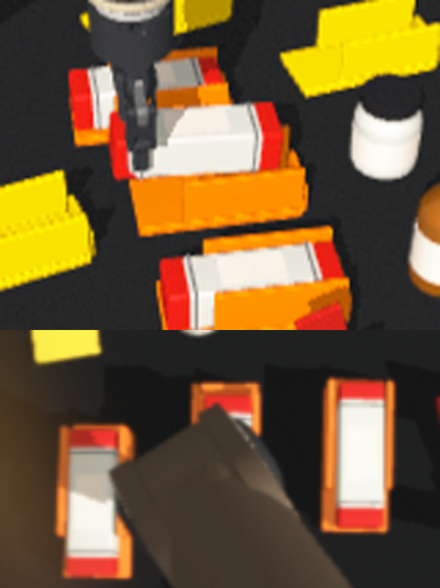

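The canister sits level, high and slightly to the −y side, on the wall top. Dock 2's centre works out about 4 mm further +y, so I'll shift +y and turn about 1°.

>>> {"fn": "step_arm", "kwargs": {"rows": [0.164,0,0,-0.01,0,0.164,0,-0.006,-0.01,-0.03,0.165,0,-0.006,0,-0.03,0.168,0,-0.006,0,-0.03,0.168,0,-0.006,0,-0.03]}}

```text
time_s: 12.45
position: [494.5, 146.3, 88.4]
tcp_rot: [-3.141, -0.026, -0.001]
contact_force: [1.4, 2.3, -2.7]
opening: 49.8
finger_force: 8.9
```

```bash
python3 st.py; python3 side.py s10|tail -1
```

```text
t 12.45 p [494.5 146.3  88.4] yaw 0.95 zax [ 0.     0.001 -1.   ] F [ 1.41  2.34 -2.72] T [ 0.284 -0.14   0.141] op 49.8 ff 8.9
s10 [(56, [316.0, 155.2]), (159, [269.0, 165.4]), (194, [281.7, 182.1]), (56, [333.6, 186.3]), (103, [359.0, 224.1]), (223, [303.1, 235.4]), (82, [357.7, 244.8])]
```

The far end has dropped into the dock. Tighten, raise clear and weigh.

>>> {"fn": "step_arm", "kwargs": {"rows": [-1,0,0,0,0,-1,0,0,0,0,-1,0,0,-0.03,0,-1,0,0,-0.05,0,-1,0,0,-0.05,0]}}

```text
time_s: 12.92
position: [494.9, 145.9, 120.3]
tcp_rot: [-3.141, -0.024, -0.003]
contact_force: [0.0, -0.2, -4.0]
opening: 49.2
finger_force: 63.9
```

>>> {"fn": "step_arm", "kwargs": {"rows": [-1,0,0,0,0,-1,0,0,0,0,-1,0,0,0,0,-1,0,0,0,0,-1,0,0,0,0]}}

```text
time_s: 13.33
position: [493.9, 145.7, 118.0]
tcp_rot: [3.141, 0.025, -0.002]
contact_force: [-0.1, 0.2, -3.4]
opening: 49.4
finger_force: 63.8
```

```bash
python3 - <<'E'
from h import *; from st import st
st()
for i in range(4): robot.grab_frame("top"); st()
E
python3 side.py s11|tail -1
```

```text
t 13.33 p [493.9 145.7 118. ] yaw 0.92 zax [-0.001 -0.    -1.   ] F [-0.08  0.23 -3.36] T [-0.052  0.295 -0.024] op 49.4 ff 63.8
t 13.38 p [494.  145.8 118.2] yaw 0.92 zax [-0.001 -0.    -1.   ] F [-0.02 -1.15 -3.66] T [0.054 0.317 0.017] op 49.1 ff 63.8
t 13.43 p [494.1 145.8 118.3] yaw 0.93 zax [-0.001 -0.    -1.   ] F [ 0.8   0.37 -4.3 ] T [ 0.003  0.222 -0.005] op 49.2 ff 63.8
t 13.48 p [494.1 145.9 118.4] yaw 0.93 zax [-0. -0. -1.] F [ 0.1  -0.24 -3.81] T [-0.004  0.302 -0.043] op 49.0 ff 63.8
t 13.53 p [494.2 145.9 118.5] yaw 0.93 zax [-0. -0. -1.] F [ 0.24  0.46 -4.36] T [0.009 0.328 0.003] op 49.4 ff 63.8
s11 [(56, [316.0, 155.2]), (159, [269.0, 165.4]), (196, [281.1, 173.1]), (121, [333.3, 182.3]), (102, [359.1, 224.1]), (222, [303.1, 235.4]), (82, [357.8, 244.8])]
```

Moment 0.29 Nm (five readings, 0.22–0.33) against 0.20 level before tilting. An insert would give about 0.2, so the ball is in this one, and the mid-grip will confirm it. Carry it over to the mat.

>>> {"fn": "step_arm", "kwargs": {"rows": [-1,0,0,-0.065,0,-1,0,0,-0.13,0,-1,0,0,-0.183,0,-1,0,0.06,-0.183,0,-1,0,0.125,-0.183,0]}}

```text
time_s: 14.0
position: [496.7, 73.3, 231.2]
tcp_rot: [-3.139, -0.035, -0.009]
contact_force: [1.0, 0.1, -5.0]
opening: 49.0
finger_force: 65.8
```

>>> {"fn": "step_arm", "kwargs": {"rows": [-1,0,0.065,0,0,-1,0,0.13,0,0,-1,0,0.195,0,0,-1,0,0.26,0,0,-1,0,0.325,0,0]}}

```text
time_s: 14.42
position: [498.2, -126.0, 228.7]
tcp_rot: [3.141, 0.026, 0.001]
contact_force: [1.0, -0.4, -4.1]
opening: 49.2
finger_force: 65.8
```

>>> {"fn": "step_arm", "kwargs": {"rows": [-1,0.01,0.065,0,0,-1,0.017,0.13,0,0,-1,0.017,0.195,0,0,-1,0.017,0.25,0,0,-1,0.017,0.27,0,0]}}

```text
time_s: 14.83
position: [509.8, -292.5, 228.1]
tcp_rot: [3.138, 0.015, -0.002]
contact_force: [-0.3, -1.3, -3.1]
opening: 49.2
finger_force: 65.9
```

>>> {"fn": "step_arm", "kwargs": {"rows": [-1,0,0,0.05,0,-1,0,0,0.11,0,-1,0,0,0.17,0,-1,0,0,0.215,0,-1,0,0,0.23,0]}}

```text
time_s: 15.25
position: [508.7, -284.3, 86.0]
tcp_rot: [-3.138, -0.026, 0.01]
contact_force: [-0.9, -0.4, -5.2]
opening: 49.5
finger_force: 65.8
```

```bash
python3 st.py
python3 - <<'E'
from loc import *
im=save("top","t2"); im=im[...,::-1].copy();H,S,V=cv2.split(cv2.cvtColor(im,cv2.COLOR_BGR2HSV))
cv2.imwrite("pics/v8.png",np.hstack([cv2.resize(im[150:270,370:490],(400,400)),cv2.resize(save("side","s12")[230:390,270:430,::-1],(400,400))]))
E
```

```text
t 15.25 p [ 508.7 -284.3   86. ] yaw 0.95 zax [-0.006  0.003 -1.   ] F [-0.94 -0.4  -5.15] T [0.088 0.425 0.045] op 49.5 ff 65.8
```

View pics/v8.png

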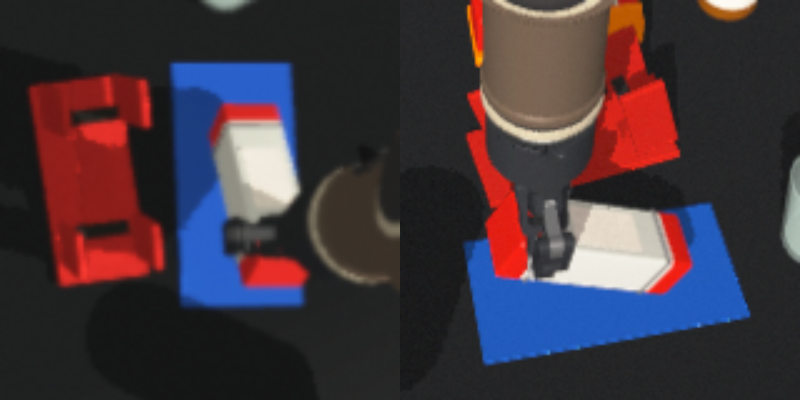

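It's held over the mat with the far end down. Lower with the light grip so it pivots flat.

>>> {"fn": "step_arm", "kwargs": {"rows": [0.155,0,0,0.005,0,0.165,0,0,0.025,0,0.166,0,0,0.05,0,0.167,0,0,0.075,0,0.167,0,0,0.095,0]}}

```text
time_s: 15.77
position: [512.2, -287.0, 34.6]
tcp_rot: [3.139, 0.024, 0.004]
contact_force: [-2.6, -1.0, 0.1]
opening: 49.8
finger_force: 11.0
```

>>> {"fn": "step_arm", "kwargs": {"rows": [0.167,0,0,0.005,0,0.167,0,0,0.01,0,0.167,0,0,0.014,0,0.167,0,0,0.014,0,0.168,0,0,0.014,0]}}

```text
time_s: 16.18
position: [512.1, -286.1, 25.7]
tcp_rot: [3.141, 0.025, 0.002]
contact_force: [-1.3, -1.6, -2.7]
opening: 49.8
finger_force: 8.2
```

```bash
python3 st.py
```

```text
t 16.18 p [ 512.1 -286.1   25.7] yaw 0.92 zax [ 0.001 -0.001 -1.   ] F [-1.34 -1.6  -2.71] T [-0.28   0.231 -0.171] op 49.8 ff 8.2
```

>>> {"fn": "step_arm", "kwargs": {"rows": [1,0,0,0,0,1,0,0,0,0,1,0,0,-0.06,0,1,0,0,-0.12,0,1,0,0,-0.18,0]}}

```text
time_s: 16.6
position: [511.5, -285.3, 134.2]
tcp_rot: [-3.141, -0.027, 0.0]
contact_force: [0.1, -1.3, 0.8]
opening: 85.7
finger_force: 0.0
```

>>> {"fn": "step_arm", "kwargs": {"rows": [1,0,-0.1,-0.06,0,1,0,-0.1,-0.11,0,1,0,-0.1,-0.11,0,1,0,-0.1,-0.11,0,1,0,-0.1,-0.11,0]}}

```text
time_s: 17.02
position: [510.8, -226.1, 199.6]
tcp_rot: [3.14, 0.027, 0.003]
contact_force: [-0.4, -0.6, 0.1]
opening: 85.5
finger_force: 0.0
```

Run:
```python
from loc import *; from st import st
st(); im=save("wrist","w2"); np.savez("w2.npz",*cal("wrist"))
hsv=cv2.cvtColor(im,cv2.COLOR_RGB2HSV);H,S,V=cv2.split(hsv)
red=((H<5)|(H>174))&(S>150)&(V>60); wh=(S<60)&(V>80);bl=(H>100)&(H<130)&(S>150)
for n,m,z in(("red",red,49),("wh",wh,49),("blue",bl,3)):
    for o in fit("wrist",m,z,300):print(n,*o)
a=save("top","t3")
```

```text
t 17.02 p [ 510.8 -226.1  199.6] yaw 0.97 zax [ 0.002 -0.001 -1.   ] F [-0.43 -0.57  0.08] T [-0.036 -0.028 -0.013] op 85.5 ff 0.0
red 19.0 4.0 314 [640.3 -10.6] -88.2 [np.float64(6.0), np.float64(26.0)]
red 213.0 97.0 22470 [ 559.7 -138.1] 8.7 [np.float64(113.0), np.float64(180.0)]
red 396.0 24.0 2118 [ 633.2 -281. ] -85.0 [np.float64(23.0), np.float64(54.0)]
red 58.0 186.0 2153 [507.6 -12.6] -83.9 [np.float64(26.0), np.float64(79.0)]
red 385.0 203.0 1298 [ 496.3 -282.8] 82.4 [np.float64(25.0), np.float64(56.0)]
wh 33.0 108.0 9147 [573.8 -11.1] 1.0 [np.float64(81.0), np.float64(115.0)]
wh 390.0 114.0 10374 [ 564.4 -283. ] 0.8 [np.float64(54.0), np.float64(119.0)]
wh 178.0 290.0 837 [ 412.4 -100.7] -29.6 [np.float64(18.0), np.float64(75.0)]
wh 456.0 290.0 855 [ 416.3 -354.5] 31.3 [np.float64(18.0), np.float64(75.0)]
blue 370.0 109.0 12960 [ 558.9 -283.1] 1.0 [np.float64(110.0), np.float64(202.0)]
```

View pics/w2.png

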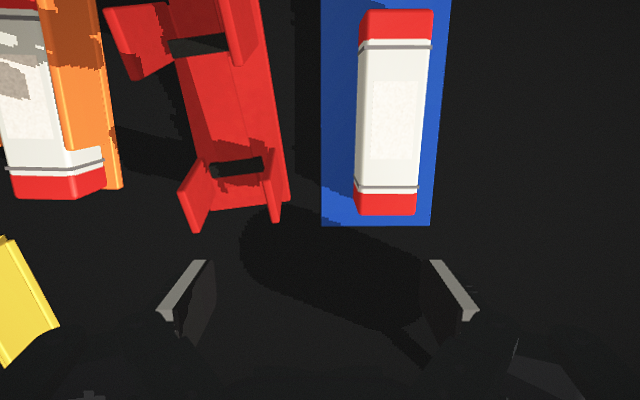

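Canister flat on the mat, centre about (564,−284), yaw about 1°, with the gripper well clear. The cradle's bars show at pixels (237,166) and (199,45). I'll take the cradle pose from those.

Run:
```python
from loc import *
z=np.load("w2.npz"); cw=tuple(z[k] for k in z.files)
def bars(n,f,c,rois):
    im=cv2.imread(f"pics/{f}.png"); H,S,V=cv2.split(cv2.cvtColor(im,cv2.COLOR_BGR2HSV)); out=[]
    dark=((S<140)|(V<45)).astype(np.uint8)
    for (x0,y0,x1,y1,zz) in rois:
        sub=dark[y0:y1,x0:x1]; N,l,s,cc=cv2.connectedComponentsWithStats(sub,connectivity=4)
        b=[(s[i,4],s[i].tolist(),(cc[i]+[x0,y0]).round(1)) for i in range(1,N) if s[i,4]>15]
        b.sort(key=lambda t:-t[0])
        for q in b[:3]: print(n,q[1],q[2],ray(n,q[2],zz,c).round(1))
bars("wrist","w2",cw,[(203,150,272,184,32.1),(160,26,240,60,57.9)])
bars("top","top0",cal("top"),[(388,180,412,192,57.9),(390,210,415,226,32.1)])
```

```text
wrist [6, 7, 55, 21, 766] [236.1 167.1] [ 522.  -155.    32.1]
wrist [7, 7, 62, 25, 1048] [197.9  45.1] [ 616.1 -138.4   57.9]
top [4, 2, 13, 5, 40] [397.5 184.1] [ 618.6 -140.5   57.9]
top [3, 6, 15, 5, 46] [400.6 218.4] [ 522.9 -154.2   32.1]
```

Bars agree from both cameras: cradle seat at about (570,−147.5), yaw about 8.8°. Now regrip the canister at its middle and feel the moment.

Run:
```python
from loc import *
z=np.load("w2.npz"); cw=tuple(z[k] for k in z.files)
for p in((397,9),(386,215)): print(ray("wrist",p,49,cw).round(1))
im=cv2.imread("pics/t3.png");H,S,V=cv2.split(cv2.cvtColor(im,cv2.COLOR_BGR2HSV))
m=(((H<5)|(H>174))&(S>150)&(V>60)); m[:,:422]=0
for o in fit("top",m,49,20): print(*o)
```

```text
[ 643.4 -281.9   49. ]
[ 485.5 -285.7   49. ]
443.0 180.0 111 [ 636.1 -276.9] -82.4 [np.float64(19.0), np.float64(59.0)]
445.0 228.0 135 [ 496.2 -278. ] -89.1 [np.float64(17.0), np.float64(58.0)]
```

>>> {"fn": "step_arm", "kwargs": {"rows": [1,0.088,0.1,0,0,1,0.088,0.1,0,0,1,0.088,0.1,0.06,0,1,0.088,0.1,0.11,0,1,0.088,0.1,0.13,0]}}

```text
time_s: 17.53
position: [561.0, -285.4, 114.7]
tcp_rot: [-3.138, -0.022, 0.013]
contact_force: [-1.0, 1.4, -0.5]
opening: 85.4
finger_force: 0.0
```

>>> {"fn": "step_arm", "kwargs": {"rows": [1,0,0,0.06,0,1,0,0,0.12,0,1,0,0,0.16,0,1,0,0,0.16,0,-1,0,0,0.16,0]}}

```text
time_s: 17.95
position: [562.9, -284.8, 23.7]
tcp_rot: [-3.14, -0.025, 0.006]
contact_force: [0.5, -0.8, 0.4]
opening: 75.2
finger_force: 0.0
```

>>> {"fn": "step_arm", "kwargs": {"rows": [-1,0,0,0,0,-1,0,0,0,0,-1,0,0,0,0,-1,0,0,-0.04,0,-1,0,0,-0.08,0]}}

```text
time_s: 18.37
position: [563.0, -284.6, 73.3]
tcp_rot: [-3.141, -0.025, 0.004]
contact_force: [-0.0, -0.4, -2.8]
opening: 49.3
finger_force: 64.1
```

>>> {"fn": "step_arm", "kwargs": {"rows": [-1,0,0,-0.06,0,-1,0,0,-0.12,0,-1,0,0,-0.15,0,-1,0,0,-0.15,0,-1,0,0,-0.15,0]}}

```text
time_s: 18.78
position: [564.5, -285.3, 164.8]
tcp_rot: [3.14, 0.025, 0.004]
contact_force: [-0.6, -0.4, -5.9]
opening: 48.9
finger_force: 64.3
```

Run:
```python
from h import *; from st import st
st()
for i in range(4): robot.grab_frame("top"); st()
```

```text
t 18.78 p [ 564.5 -285.3  164.8] yaw 0.91 zax [ 0.003 -0.002 -1.   ] F [-0.63 -0.43 -5.88] T [ 0.059  0.165 -0.009] op 48.9 ff 64.3
t 18.83 p [ 563.5 -285.   163. ] yaw 0.92 zax [-0. -0. -1.] F [-1.07  1.02 -5.51] T [ 0.082  0.196 -0.049] op 49.2 ff 64.3
t 18.88 p [ 563.1 -284.7  161.9] yaw 0.92 zax [-0.002  0.001 -1.   ] F [ 0.06  0.85 -3.65] T [-0.025  0.129  0.003] op 49.3 ff 64.3
t 18.93 p [ 563.  -284.6  161.4] yaw 0.92 zax [-0.003  0.001 -1.   ] F [ 0.11 -0.1  -3.72] T [-0.031  0.082  0.018] op 49.4 ff 64.3
t 18.98 p [ 563.1 -284.6  161.2] yaw 0.92 zax [-0.003  0.001 -1.   ] F [-0.01  0.21 -3.39] T [-0.005  0.112  0.015] op 49.4 ff 64.3
```

The moment is about 0.12 Nm at mid-grip, which confirms the ball at the far end. Carry it over the cradle at yaw 8.8°.

>>> {"fn": "step_arm", "kwargs": {"rows": [-1,0,-0.06,0,-0.13,-1,0,-0.12,0,-0.263,-1,0,-0.18,0,-0.263,-1,0,-0.227,0,-0.263,-1,0,-0.227,0,-0.263]}}

```text
time_s: 19.4
position: [561.7, -140.2, 161.8]
tcp_rot: [-3.126, -0.255, 0.003]
contact_force: [-0.8, 1.6, -4.0]
opening: 49.3
finger_force: 65.4
```

>>> {"fn": "step_arm", "kwargs": {"rows": [-1,0,0,0.01,0,-1,0,0,0.02,0,-1,0,0,0.03,0,-1,0,0,0.03,0,-1,0,0,0.03,0]}}

```text
time_s: 19.82
position: [561.3, -149.9, 143.9]
tcp_rot: [-3.132, -0.239, 0.003]
contact_force: [-0.2, 0.4, -4.2]
opening: 49.1
finger_force: 65.4
```

Run:
```python
from h import *; from st import st
st(); w=save("wrist","w3"); t=save("top","t4")
cv2.imwrite("pics/v9.png",np.hstack([cv2.resize(w[...,::-1],(480,300)),cv2.resize(t[160:250,360:450,::-1],(300,300))]))
```

```text
t 19.82 p [ 561.3 -149.9  143.9] yaw 8.71 zax [-0.002  0.    -1.   ] F [-0.17  0.39 -4.15] T [-0.08   0.134 -0.015] op 49.1 ff 65.4
```

View pics/v9.png

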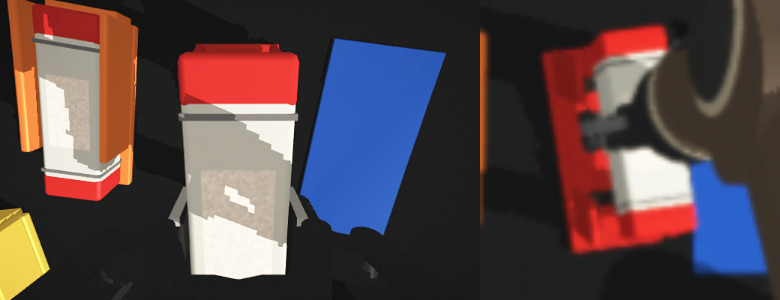

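The canister hides the cradle, whose far end shows centred behind it: red at columns 195–278, canister at 178–298. Lower with the firm grip to just above the high bar and check the forces.

>>> {"fn": "step_arm", "kwargs": {"rows": [-1,0,0,0.025,0,-1,0,0,0.05,0,-1,0,0,0.07,0,-1,0,0,0.09,0,-1,0,0,0.1,0]}}

```text
time_s: 20.33
position: [561.2, -148.9, 83.6]
tcp_rot: [-3.132, -0.241, 0.003]
contact_force: [-12.2, -1.3, 15.4]
opening: 49.2
finger_force: 67.5
```

```bash
python3 st.py
```

```text
t 20.33 p [ 561.2 -148.9   83.6] yaw 8.79 zax [-0.002  0.    -1.   ] F [-12.16  -1.3   15.41] T [-0.285  1.895 -0.051] op 49.2 ff 67.5
```

Contact at the high end as expected. Slacken and lower so it swings to the slope.

>>> {"fn": "step_arm", "kwargs": {"rows": [0.155,0,0,0,0,0.165,0,0,0,0,0.166,0,0,0.008,0,0.167,0,0,0.016,0,0.167,0,0,0.022,0]}}

```text
time_s: 20.75
position: [561.1, -149.4, 71.9]
tcp_rot: [3.132, 0.24, -0.002]
contact_force: [-6.5, -1.2, 3.3]
opening: 49.7
finger_force: 11.0
```

```bash
python3 st.py
python3 - <<'E'
from h import *
w=save("wrist","w4"); t=save("side","s13")
cv2.imwrite("pics/v10.png",np.hstack([cv2.resize(w[...,::-1],(480,300)),cv2.resize(t[210:320,280:390,::-1],(300,300))]))
E
```

```text
t 20.75 p [ 561.1 -149.4   71.9] yaw 8.78 zax [-0.001 -0.001 -1.   ] F [-6.5  -1.16  3.3 ] T [-0.145  1.205  0.03 ] op 49.7 ff 11.0
```

>>> {"fn": "step_arm", "kwargs": {"rows": [0.167,0,0,0.004,0,0.167,0,0,0.007,0,0.167,0,0,0.009,0,0.168,0,0,0.009,0,0.168,0,0,0.009,0]}}

```text
time_s: 21.27
position: [561.4, -149.2, 66.9]
tcp_rot: [3.132, 0.241, -0.002]
contact_force: [-6.4, -1.3, 4.6]
opening: 50.2
finger_force: 8.5
```

```bash
python3 st.py
python3 - <<'E'
from loc import *
# canister model in cradle: project cap centres/edges and compare with mask in side view
im=save("side","s14"); H,S,V=cv2.split(cv2.cvtColor(im,cv2.COLOR_RGB2HSV))
wh=((S<60)&(V>80)); sub=np.zeros_like(wh); sub[215:310,285:390]=1
m=wh&sub; n,l,s,c=cv2.connectedComponentsWithStats(m.astype(np.uint8)); print([(s[i].tolist(),c[i].round(1).tolist()) for i in range(1,n) if s[i,4]>40])
y=np.radians(8.8)
for a in (0,15):
    a=np.radians(a); ex=np.array([np.cos(a)*np.cos(y),np.cos(a)*np.sin(y),np.sin(a)]); ey=np.array([-np.sin(y),np.cos(y),0]); ez=np.cross(ex,ey)
    o=np.array([570,-147.5,45.])
    P=[o+ex*i+ey*j+ez*46 for i in(-80,-60,60,80) for j in(-25,25)]
    print(np.degrees(a),proj("side",P).round().tolist())
E
```

```text
t 21.27 p [ 561.4 -149.2   66.9] yaw 8.8 zax [-0.001 -0.001 -1.   ] F [-6.39 -1.27  4.62] T [-1.750e-01  1.276e+00  1.000e-03] op 50.2 ff 8.5
[([307, 215, 55, 35, 541], [325.3, 229.9]), ([343, 248, 21, 36, 360], [353.0, 263.7]), ([307, 254, 33, 38, 704], [324.3, 274.5])]
0.0 [[308.0, 281.0], [301.0, 263.0], [318.0, 279.0], [310.0, 261.0], [370.0, 265.0], [362.0, 248.0], [379.0, 263.0], [370.0, 246.0]]
14.999999999999998 [[304.0, 288.0], [298.0, 271.0], [313.0, 285.0], [306.0, 267.0], [365.0, 262.0], [356.0, 245.0], [374.0, 258.0], [364.0, 242.0]]
```

Now at the computed seat height. Release and rise.

>>> {"fn": "step_arm", "kwargs": {"rows": [0.17,0,0,0,0,0.172,0,0,0,0,0.2,0,0,0,0,1,0,0,0,0,1,0,0,0,0]}}

```text
time_s: 21.73
position: [562.7, -148.7, 66.7]
tcp_rot: [3.132, 0.242, 0.002]
contact_force: [-0.3, 0.4, -0.2]
opening: 73.6
finger_force: 0.0
```

>>> {"fn": "step_arm", "kwargs": {"rows": [1,0,0,-0.06,0,1,0,0,-0.12,0,1,0,0,-0.18,0,1,-0.12,0,-0.18,0,1,-0.12,0,-0.18,0]}}

```text
time_s: 22.15
position: [491.9, -159.9, 176.8]
tcp_rot: [3.13, 0.243, 0.008]
contact_force: [-0.6, -0.9, -2.0]
opening: 85.2
finger_force: 0.0
```

```bash
cat > chk.py <<'E'
from loc import *; from st import st
import sys; from scipy.optimize import least_squares
# fit canister pose (along-slope position, y, yaw, tilt) from cap seam colour mask in wrist+top: IoU-free edge on white area
st(); k=sys.argv[1]
obs=[]
for n,box in(("wrist",(0,0,640,230)),("top",(385,165,422,240)),("side",(285,235,385,320))):
    im=save(n,k+n); c=cal(n); H,S,V=cv2.split(cv2.cvtColor(im,cv2.COLOR_RGB2HSV))
    m=((S<60)&(V>80)).astype(np.uint8); b=np.zeros_like(m); b[box[1]:box[3],box[0]:box[2]]=1; m&=b
    N,l,s,cc=cv2.connectedComponentsWithStats(m)
    print(n,[(s[i].tolist(),cc[i].round(1).tolist()) for i in range(1,N) if s[i,4]>60])
    y=np.radians(8.8);a=np.radians(15)
    ex=np.array([np.cos(a)*np.cos(y),np.cos(a)*np.sin(y),np.sin(a)]);ey=np.array([-np.sin(y),np.cos(y),0]);ez=np.cross(ex,ey)
    o=np.array([570,-147.5,45.])
    P=[o+ex*i+ey*j+ez*46 for i,j in((-60,-25),(-60,25),(60,25),(60,-25))]
    q=proj(n,P,c); M=np.zeros_like(m); cv2.fillPoly(M,[q.round().astype(int)],1); ys,xs=np.nonzero(M)
    print("  predicted top-face white:",q.round().tolist(),"centroid",xs.mean().round(1),ys.mean().round(1),M.sum())
E
python3 chk.py k1
```

```text
t 22.15 p [ 491.9 -159.9  176.8] yaw 8.88 zax [ 0.005 -0.001 -1.   ] F [-0.64 -0.88 -2.  ] T [-0.03   0.103 -0.007] op 85.2 ff 0.0
wrist [([66, 0, 103, 134, 10104], [108.5, 67.0]), ([269, 0, 97, 195, 15795], [317.3, 91.8])]
  predicted top-face white: [[353.0, 180.0], [281.0, 180.0], [266.0, -30.0], [366.0, -30.0]] centroid 316.7 85.6 15476
top [([391, 183, 24, 43, 842], [402.2, 203.6])]
  predicted top-face white: [[414.0, 224.0], [397.0, 226.0], [392.0, 183.0], [410.0, 181.0]] centroid 403.2 203.3 823
side [([307, 248, 57, 44, 1435], [336.4, 270.2])]
  predicted top-face white: [[313.0, 285.0], [306.0, 267.0], [356.0, 245.0], [365.0, 262.0]] centroid 335.0 264.8 1143
```

>>> {"fn": "step_arm", "kwargs": {"rows": [1,-0.06,0,-0.05,0,1,-0.1,0,-0.1,0,1,-0.1,0,-0.12,0,1,-0.1,0,-0.12,0,1,-0.1,0,-0.12,0]}}

```text
time_s: 22.72
position: [432.9, -169.1, 247.3]
tcp_rot: [3.131, 0.242, 0.005]
contact_force: [-0.3, -0.3, -0.1]
opening: 85.1
finger_force: 0.0
```

```bash
cat > fitp.py <<'E'
from loc import *; from st import st
import sys; from scipy.optimize import minimize
robot.grab_frame("top");robot.grab_frame("top"); st(); D=[]
for n,box in(("wrist",(150,0,480,300)),("top",(380,160,424,245))):
    c=cal(n); im=save(n,sys.argv[1]+n); H,S,V=cv2.split(cv2.cvtColor(im,cv2.COLOR_RGB2HSV))
    m=((S<60)&(V>80)).astype(np.uint8); b=np.zeros_like(m); b[box[1]:box[3],box[0]:box[2]]=1; m&=b
    N,l,s,cc=cv2.connectedComponentsWithStats(m); i=1+np.argmax(s[1:,4]); m=(l==i).astype(np.uint8); print(n,s[i].tolist())
    m=cv2.morphologyEx(m,cv2.MORPH_CLOSE,np.ones((5,5)))
    D.append((n,c,m))
def model(p):  # u along cradle dx, dy, yaw deg, tilt deg, dz
    y,a=np.radians(p[2]),np.radians(p[3])
    ex=np.array([np.cos(a)*np.cos(y),np.cos(a)*np.sin(y),np.sin(a)]);ey=np.array([-np.sin(y),np.cos(y),0]);ez=np.cross(ex,ey)
    o=np.array([570+p[0],-147.5+p[1],45.+p[0]*.27]); return [o+ex*i+ey*j+ez*k for i in(-60,60) for j in(-25,25) for k in(0,46)]
def iou(p,full=False):
    r=[]
    for n,c,m in D:
        q=proj(n,model(p),c); M=np.zeros_like(m); h=cv2.convexHull((q*16).round().astype(np.int32)); cv2.fillConvexPoly(M,h,1,8,4)
        top=q[[1,3,7,5]]; T=np.zeros_like(m); cv2.fillConvexPoly(T,(top*16).round().astype(np.int32),1,8,4)
        r.append((T&m).sum()/max(1,((T|m)).sum()))
    return r if full else -sum(r)
best=None
for a0 in(8,15):
    R=minimize(iou,[0,0,8.8,a0],method="Nelder-Mead",options=dict(initial_simplex=[[0,0,8.8,a0],[8,0,8.8,a0],[0,6,8.8,a0],[0,0,11,a0],[0,0,8.8,a0+5]],xatol=.1,fatol=1e-4))
    print(R.x.round(1),iou(R.x,True))
print("nominal",iou([0,0,8.8,15],True),"down8",iou([-8,0,8.8,15],True))
E
python3 fitp.py f1
```

```text
t 22.82 p [ 432.1 -168.6  245.7] yaw 8.86 zax [-0.     0.001 -1.   ] F [ 0.06 -0.65 -0.81] T [0.021 0.01  0.003] op 85.4 ff 0.0
wrist [285, 0, 68, 103, 6423]
top [391, 183, 24, 44, 871]
[-1.8  0.8  9.4 13.6] [np.float64(0.9583458195984417), np.float64(0.878987898789879)]
[-0.4  0.5  9.  18.9] [np.float64(0.9666366095581606), np.float64(0.8883928571428571)]
nominal [np.float64(0.9534394713127066), np.float64(0.8643326039387309)] down8 [np.float64(0.8920732559765133), np.float64(0.8311827956989247)]
```

Pose fits: the canister is within about 2 mm of the seat, yaw 9°, tilt about 15°. Canister 1 is at its stop and canister 3 is untouched. Hand in.

```bash
python3 -c "
from workcell import robot
print(robot.hand_in())"
```

```text
the job is handed in; nothing more can be done
None
```

I've handed the job in, and no verdict came back: the ball canister (second dock, y≈145) went via the mat to within about 2 mm of the cradle seat. The first canister is back at its dock stop, and the third was never lifted because the tilt and mid-grip moments had already picked out the ball.

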